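Seat the keyed insert in the trimming jig and latch it

ROBOT

A 7-joint arm with a two-finger parallel gripper is mounted at the origin on a cart in front of the work surface, level with it; the furniture and walls round the work are solid. World frame = base frame: x ahead of the robot, y to its left, z up, the work surface at z = 0. Lengths are in m, angles in rad, forces in N, time in s.
With the tool pointing down it reaches from about 0.425 to 0.875 m from the base axis. Payload 8.4 kg.
Tool frame: the origin (TCP) lies on the mounting face of the last link; the fingertips stand 182 mm ahead of it and the grasp point (between the pads) lies 164 mm ahead of it; z points along the fingers, y is the line along which they close (so a half turn about z gives the same grasp; the last joint's range is limited). The gripper opens to 87 mm and grips with 3 to 60 N. Pads are 19 mm wide; open, the fingers measure 117 mm over their backs; the gripper's body (75 mm by 190 mm) begins 51 mm behind the grasp point.
Start: joints at [-1.327, 0.333, 0.04, 1.465, -0.013, 1.343, -0.059], TCP at [0.218, 0.612, 0.405] pointing down, gripper open.
Joint ranges: [-2.58, 2.58], [-0.38, 2.09], [-1.3, 1.39], [0.25, 2.4], [-1.5, 4.64], [0.08, 2.09], [-2.65, 2.65]. Speed limits (rad/s): [2.22, 2.22, 2.79, 2.79, 3.14, 3.14, 3.14].

INTERFACE

Orientations are given as [roll, pitch, yaw] about the fixed x, y, z axes, in that order (R = Rz(yaw) Ry(pitch) Rx(roll)).
In Python, from cell import bot gives the robot as it stands. The module is installed in compiled form; this text tells all that it offers.
- The arm moves only by the tool servo_tool, never from a script. Its argument "series" is a list of rows, each a list of 2 entries, a list of its own where there are three numbers: the shift along the tool's x, y, z in cm, then the turn, a rotation vector about the tool's x, y, z in degrees. A call has 1 to 8 rows; each row shifts and turns the commanded pose from where the row before left it, along the tool's axes as they then stand; what a row does not reach is not made up. A row lasts 1/10 s, in which the tool goes at most 50 mm and 8.59 degrees, less where a joint would pass 70% of its speed; a pose out of reach is approached as far as the arm can. A call is refused whole if a number of a shift passes 5 or a number of a turn 8.59, either way. A call with a gripper value outside its range is refused whole. "claw" is the opening, from 0 (shut) to 1 (fully open), set as the call begins (left out, the last holds). The fingers move at their own pace and stop on an object; "force" is the grip in N (left out, the last holds). Time passes only in rows, so rows that do not move let the fingers close. It gives the time, the measured TCP pose, the force, the opening and the grip force at its end, in the units of the state.
- bot.state(): the state, without advancing time (a new reading comes with each control period).
- bot.capture(name): name is "side" or "top" or "wrist"; returns a dict with "color" (420x560x3 uint8, red, green, blue), "camera_matrix" (3x3 intrinsics, pixels), "origin" and "attitude" of the camera in the world. Camera axes: x right, y down, z forward; pixel columns grow to the right and rows downward; lengths in m; the calibration is good to about 2 mm. A picture is of the moment at which its call begins. There is no depth.
- bot.finish_job(): hands the job in; it is judged then, once.
Trained networks look in the newest picture that a camera, given by its name, has taken for a name from the list of things; names that differ only in an ending like _2 or _b are one class to them, and where a whole thing is asked for, a point or a joint stands for the part that bears it (a point fixed in the world has none). Each returns a list of dicts, best first, with "score" (0 to 1); they miss things now and then, are a little off and sometimes report something else, mostly with a low value. They report only what shows in the picture. A call takes as long as a camera call. They do not tell look-alikes from the thing itself.
- bot.spot_in(target, camera): "pixel" ([column, row] in pixels, amid what is visible of it).
- bot.regions_of(target, camera): "pixels" (420x560 bool, what is visible of it) and "pixel" ([column, row] in pixels, amid what is visible of it).
- bot.place_of(target, camera): "pixel" ([column, row] in pixels: a listed point, or the origin of a listed thing).
The state is a dict: "time_s": time; "q": joint angles; "joint_vel": joint speeds; "joint_torque": joint torques, N m; "eef_pos": TCP position; "tool_rot": TCP orientation; "force": force on the tool from outside, world axes, zero at the start; "moment": the same for the moment, N m; "width": finger opening in m; "gripper_force": force on a finger pad.
Only numpy, scipy, OpenCV 4.12 (cv2) and the standard library are available. Lean on these libraries where they do the work, as an engineer would, in place of code of your own. Each camera call takes 0.05 s, during which the arm holds its last target. There are 200 camera calls.

TASK

Pick up the loose keyed aluminium insert by its upright bar and set it into the matching pocket of the trimming jig, key into keyway, shuffling it lightly about until it drops fully home; do not force it. Then slide the jig's latch all the way in over the insert's edge, let go, and leave the other things on the bench where they are.

Things in the scene. Friction and masses are not known exactly. Their poses are not given: they have to be found in the camera images.
- insert_grip (a point): Keyed insert, bare aluminium, about 140 g, standing upright and loose on the bench. This point: centre of the upright grip bar on the middle of its top, 40 mm above the insert's underside. The bar is 16 (x) x 10 (y) x 44 (z) mm, from 18 to 62 mm above the underside; grip it across its 10 mm (along y). x points to the key, z up.
- insert_foot (a point): Centre of the insert's underside, same axes. Its block is 50 (x) x 32 (y) x 18 (z) mm; a square key 12 mm wide (y) stands out 6 mm from the middle of its +x end over the full 18 mm height.
- jig: Trimming jig, fixed to the bench. Origin: at bench height under the nominal pocket centre; x points from the latch to the pocket's keyway end, z up. Grey base plate 158 x 100 x 8 mm (x = -101 to 57 mm) carrying a steel pocket plate 92 (x) x 76 (y) mm, upper face 24 mm above the bench, with sunk screws at its corners.
- pocket_nominal (a point): Nominal middle of the pocket's mouth, 24 mm above the bench. The plate was clamped off-centre: the true pocket lies up to 5 mm off this along jig x and up to 9 mm along y (not turned), is not measured and does not shift in use. Pocket 52 (x) x 34 (y) mm, 16 mm deep, sharp-edged, keyway 14 mm wide and 6 mm deep at its +x end: 1 mm of play a side. Insert home: its underside 8 mm above the bench.
- latch_knob (a point): Black upright round knob of the jig's slide latch, 12 mm in diameter, top 64 mm above the bench, collar under it up to 36.5 mm. This point is on its axis, 56 mm above the bench, 69 to 72 mm from the jig's origin on its -x side when open; axes parallel to the jig's. It moves with the latch along the jig's x.
- latch_tip (a point): Underside of the front end of the latch tongue, 28.5 mm above the bench. The dark tongue is 18 mm wide and 5 mm thick and reaches from 18 mm behind the knob to 36 mm ahead of it, between guides 33 mm high. Shut, it lies over the insert's -x edge, 2.5 mm above a fully seated insert's top face; an insert that is not home blocks it.
- latch (a joint): The slide latch, in m: 0 to 0.003 open (as found), 0.0205 fully shut against its stop. Grows as the knob moves in the jig's +x direction. Slides with about 2.5 N of friction and stays where it is left.
- test_block: Bystander: steel setting block with holes, 40 x 50 x 25 mm; origin at the centre of its underside.
- arch_model: Bystander: grey printed dental arch model, 57 x 66 x 21 mm; origin at the centre of its underside.
- ring_gauge: Bystander: steel ring gauge, 52 mm in diameter, 16 mm high; origin at the centre of its underside.
There are look-alikes about, which are no part of the job. What is shaped like the jig but blue is not meant.

How it is judged:
By the outcome, as a careful person would: the job done as asked, in the order asked, and still so for the second after the job is handed in, with the robot touching nothing.
It also fails if it takes over 72 s, if anything falls off the work surface, if the arm or the gripper's body presses on something with over 40 N, if the wrist force passes 120 N, or if a joint passes its speed limit or range.

## Working session

There is one attempt and no reset: what is moved stays moved. The work goes in short steps, Python scripts to look and compute and a tool call to move; the robot and the scene stay as the last step left them, time stands still between calls to the robot, and variables do not carry over. Pictures are saved under pics/ and viewed, at most 10 in all, crops included, and the job is handed in when it is done.

Besides the shell and the picture viewer there is one more tool, called after ">>>" by a JSON object that holds its "fn" and its "kwargs". servo_tool: Moves the arm, as the interface text tells. Its arguments: {"type":"object","properties":{"series":{"type":"array","items":{"type":"array"}},"claw":{"type":"number"},"force":{"type":"number"}},"required":["series"]}

```bash
mkdir -p pics
cat > h.py <<'E'
import numpy as np, cv2
from scipy.spatial.transform import Rotation as R
from cell import bot
def cap(n,save=None):
    c=bot.capture(n)
    if save: cv2.imwrite('pics/'+save,c['color'][:,:,::-1])
    return c
def att(c):
    a=np.array(c['attitude'],float)
    return a if a.shape==(3,3) else (R.from_euler('xyz',a).as_matrix() if a.size==3 else R.from_quat(a).as_matrix())
def ray(c,px,z):
    d=att(c)@np.linalg.inv(np.array(c['camera_matrix']))@np.array([px[0],px[1],1.])
    o=np.array(c['origin']); return o+d*(z-o[2])/d[2]
def proj(c,p):
    q=np.array(c['camera_matrix'])@(att(c).T@(np.array(p)-np.array(c['origin']))); return q[:2]/q[2]
E
python3 - <<'E'
from h import *
np.set_printoptions(precision=4,suppress=True)
s=bot.state();print(s['eef_pos'],s['tool_rot'],s['force'],s['width'])
Z=dict(insert_grip=.04,insert_foot=0,jig=0,pocket_nominal=.024,latch_knob=.056,latch_tip=.0285,test_block=0,arch_model=0,ring_gauge=0)
for n in ['top','side','wrist']:
    c=cap(n,n+'1.png'); print(n,c['origin'],c['attitude'])
    for t,z in Z.items():
        print(t,[(np.round(d['pixel']),round(d['score'],2),ray(c,d['pixel'],z)[:2]) for d in bot.place_of(t,n)])
E
```

```text
[0.2184 0.612  0.4039] [-3.14    0.0001  2.7988] [ 0.4352 -0.5569 -0.4463] 0.08707431614898693
top [0.4733 0.0343 0.9631] [-2.9784 -0.0032 -1.5637]
insert_grip [(array([398., 230.]), 0.83, array([ 0.5819, -0.2486])), (array([368., 170.]), 0.36, array([ 0.7277, -0.1815]))]
insert_foot [(array([392., 235.]), 0.76, array([ 0.5731, -0.245 ]))]
jig [(array([152., 245.]), 0.93, array([0.5449, 0.3443])), (array([248., 251.]), 0.67, array([0.5328, 0.1073])), (array([245., 234.]), 0.6, array([0.5731, 0.1175])), (array([371., 165.]), 0.45, array([ 0.7502, -0.1978]))]
pocket_nominal [(array([143., 245.]), 0.93, array([0.5418, 0.3577])), (array([246., 234.]), 0.84, array([0.5714, 0.1118])), (array([312., 191.]), 0.64, array([ 0.6781, -0.0475])), (array([252., 265.]), 0.19, array([0.4978, 0.0968]))]
latch_knob [(array([148., 272.]), 0.77, array([0.4802, 0.3307])), (array([250., 265.]), 0.62, array([0.4972, 0.0983]))]
latch_tip [(array([151., 259.]), 0.78, array([0.51  , 0.3356])), (array([247., 251.]), 0.44, array([0.5305, 0.1094]))]
test_block [(array([310., 191.]), 0.84, array([ 0.6835, -0.045 
[... 594 characters left out ...]
.63, array([0.5313, 0.3651]))]
latch_knob [(array([240., 200.]), 0.73, array([0.5105, 0.094 ])), (array([238., 157.]), 0.5, array([0.4817, 0.3233]))]
latch_tip [(array([249., 209.]), 0.67, array([0.5322, 0.0953])), (array([247., 160.]), 0.62, array([0.5051, 0.3505]))]
test_block [(array([308., 254.]), 0.75, array([ 0.6826, -0.0389]))]
arch_model [(array([334., 212.]), 0.82, array([0.7595, 0.1279])), (array([264., 202.]), 0.44, array([0.5689, 0.1687]))]
ring_gauge [(array([342., 306.]), 0.68, array([ 0.745 , -0.1933]))]
wrist [0.153  0.6368 0.3842] [2.8835 0.0006 1.2275]
insert_grip []
insert_foot []
jig []
pocket_nominal []
latch_knob []
latch_tip []
test_block []
arch_model []
ring_gauge []
```

View pics/top1.png

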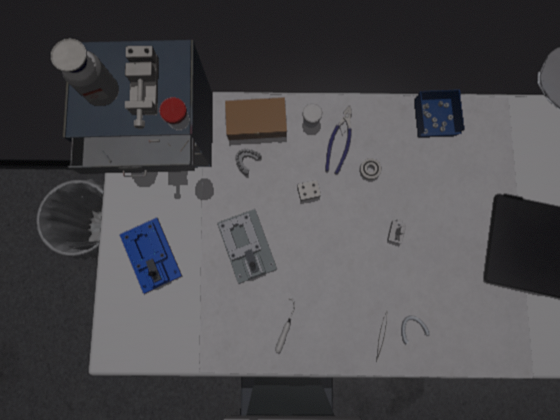

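View pics/side1.png

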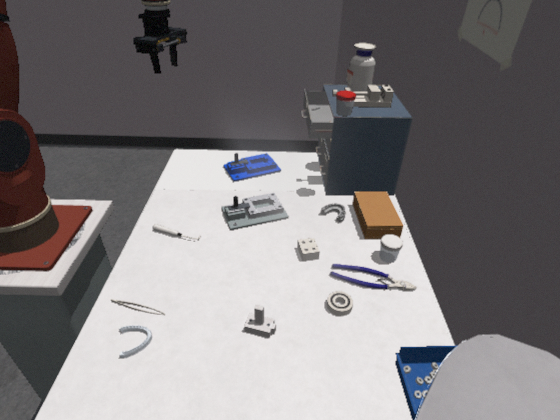

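```bash
cat >> h.py <<'E'
def plan(pos,yaw,step=4.8,n=None,turn=8.):
    """rows from the present pose to pos, yaw (tool down), rounded with error feedback"""
    s=bot.state(); p=np.array(s['eef_pos']); M=R.from_euler('xyz',s['tool_rot'])
    T=R.from_euler('xyz',[np.pi,0,yaw]); rv=(M.inv()*T).as_rotvec(degrees=True); d=np.array(pos)-p
    n=n or int(max(np.ceil(np.linalg.norm(d)*100/step),np.ceil(np.abs(rv).max()/turn),1)); rows=[]
    p0=p.copy(); M0=M
    for i in range(1,n+1):
        want=p0+d*i/n
        sh=np.round(M.as_matrix().T@(want-p)*100,2); rr=np.round(rv/n,1)
        if i==n: rr=np.round((M.inv()*T).as_rotvec(degrees=True),1)
        p=p+M.as_matrix()@sh/100; M=M*R.from_rotvec(rr,degrees=True)
        rows.append([sh.tolist(),rr.tolist()])
    for i in range(0,n,8): print(str(rows[i:i+8]).replace(' ',''))
E
python3 -c "
from h import *
plan([.53,.12,.40],3.34)"
```

```text
[[[-3.53,-2.76,0.04],[-0.0,-0.0,-2.4]],[[-3.41,-2.91,0.03],[-0.0,-0.0,-2.4]],[[-3.29,-3.04,0.04],[-0.0,-0.0,-2.4]],[[-3.15,-3.18,0.04],[-0.0,-0.0,-2.4]],[[-3.02,-3.31,0.03],[-0.0,-0.0,-2.4]],[[-2.88,-3.44,0.04],[-0.0,-0.0,-2.4]],[[-2.73,-3.55,0.04],[-0.0,-0.0,-2.4]],[[-2.58,-3.66,0.03],[-0.0,-0.0,-2.4]]]
[[[-2.43,-3.77,0.04],[-0.0,-0.0,-2.4]],[[-2.26,-3.86,0.04],[-0.0,-0.0,-2.4]],[[-2.11,-3.96,0.03],[-0.0,-0.0,-2.4]],[[-1.93,-4.04,0.04],[-0.0,-0.0,-2.4]],[[-1.76,-4.12,0.04],[-0.0,-0.0,-2.2]]]
```

>>> {"fn": "servo_tool", "kwargs": {"series": [[[-3.5,-2.8,0],[0,0,-2.4]],[[-3.4,-2.9,0],[0,0,-2.4]],[[-3.3,-3.0,0],[0,0,-2.4]],[[-3.1,-3.2,0],[0,0,-2.4]],[[-3.0,-3.3,0],[0,0,-2.4]],[[-2.9,-3.4,0],[0,0,-2.4]],[[-2.7,-3.5,0],[0,0,-2.4]],[[-2.6,-3.7,0],[0,0,-2.4]]]}}

```text
time_s: 2.3
eef_pos: [0.41, 0.3084, 0.4051]
tool_rot: [3.141, 0.0, 3.136]
force: [0.6, 0.2, 0.2]
width: 0.0869
gripper_force: 0.0
```

>>> {"fn": "servo_tool", "kwargs": {"series": [[[-2.4,-3.8,0],[0,0,-2.4]],[[-2.3,-3.9,0],[0,0,-2.4]],[[-2.1,-4.0,0],[0,0,-2.4]],[[-1.9,-4.0,0],[0,0,-2.4]],[[-1.8,-4.1,0],[0,0,-2.2]],[[0,0,0],[0,0,0]],[[0,0,0],[0,0,0]]]}}

```text
time_s: 3.0
eef_pos: [0.5295, 0.1192, 0.4048]
tool_rot: [3.142, -0.0, -2.946]
force: [-0.5, 0.6, -0.5]
width: 0.0871
gripper_force: 0.0
```

Run:
```python
from h import *
np.set_printoptions(precision=4,suppress=True)
c=cap('wrist','w1.png'); np.savez('w1.npz',**c)
for t,z in dict(jig=0,pocket_nominal=.024,latch_knob=.056,latch_tip=.0285).items():
    print(t,[(np.round(d['pixel'],1),round(d['score'],2),ray(c,d['pixel'],z)[:2]) for d in bot.place_of(t,'wrist')])
plan([.545,-.25,.40],2.99)
```

```text
jig [(array([279.9, 214.7]), 0.87, array([0.5667, 0.1233])), (array([484.8, 231.4]), 0.85, array([0.5407, 0.3574]))]
pocket_nominal [(array([279.2, 223.9]), 0.97, array([0.5703, 0.1235])), (array([497.2, 235. ]), 0.61, array([0.537 , 0.3562])), (array([267.2, 156.4]), 0.3, array([0.5023, 0.0979]))]
latch_knob [(array([509.3, 180.8]), 0.6, array([0.4769, 0.3267])), (array([265.6, 158.8]), 0.56, array([0.5011, 0.0976]))]
latch_tip [(array([495.8, 208.7]), 0.87, array([0.5088, 0.3417])), (array([243.2, 359.9]), 0.24, array([0.7412, 0.1136]))]
[[[0.72,-4.59,0.06],[0.0,-0.0,2.5]],[[0.53,-4.62,0.06],[0.0,-0.0,2.5]],[[0.32,-4.64,0.06],[0.0,-0.0,2.5]],[[0.12,-4.64,0.05],[0.0,-0.0,2.5]],[[-0.08,-4.65,0.06],[0.0,-0.0,2.5]],[[-0.29,-4.64,0.06],[0.0,-0.0,2.5]],[[-0.49,-4.62,0.06],[0.0,-0.0,2.5]],[[-0.69,-4.6,0.06],[0.0,-0.0,2.7]]]
```

View pics/w1.png

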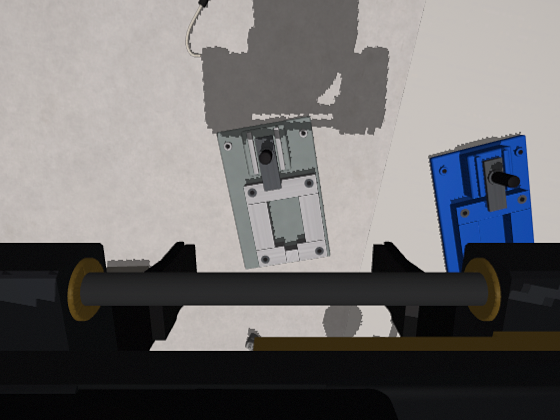

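>>> {"fn": "servo_tool", "kwargs": {"series": [[[0.7,-4.6,0],[0,0,2.5]],[[0.5,-4.6,0],[0,0,2.5]],[[0.3,-4.6,0],[0,0,2.5]],[[0.1,-4.6,0],[0,0,2.5]],[[-0.1,-4.6,0],[0,0,2.5]],[[-0.3,-4.6,0],[0,0,2.5]],[[-0.5,-4.6,0],[0,0,2.5]],[[-0.7,-4.6,0],[0,0,2.7]]]}}

```text
time_s: 4.05
eef_pos: [0.5462, -0.2499, 0.405]
tool_rot: [3.141, 0.001, 2.988]
force: [0.7, 1.2, 0.3]
width: 0.0873
gripper_force: 0.0
```

>>> {"fn": "servo_tool", "kwargs": {"series": [[[0,0,5],[0,0,0]],[[0,0,5],[0,0,0]],[[0,0,0],[0,0,0]],[[0,0,0],[0,0,0]]]}}

```text
time_s: 4.45
eef_pos: [0.5464, -0.2485, 0.3054]
tool_rot: [-3.142, -0.001, 2.988]
force: [0.1, -0.9, 1.1]
width: 0.0869
gripper_force: 0.0
```

Run:
```python
from h import *
np.set_printoptions(precision=4,suppress=True)
c=cap('wrist'); np.savez('w2.npz',**c)
for t,z in dict(insert_grip=.04,insert_foot=0).items():
    print(t,[(np.round(d['pixel'],1),round(d['score'],2),ray(c,d['pixel'],z)[:2]) for d in bot.place_of(t,'wrist')])
r=bot.regions_of('insert_foot','wrist')[0]; print(r['pixel'],r['score'])
x,y=map(int,r['pixel']); x0=max(0,min(x-70,420));y0=max(0,min(y-50,315))
a=cv2.resize(c['color'][y0:y0+100,x0:x0+133,::-1],None,fx=4,fy=4,interpolation=cv2.INTER_CUBIC)
w=np.load('w1.npz')['color']
b=cv2.resize(w[115:272,210:335,::-1],None,fx=3.8,fy=3.8,interpolation=cv2.INTER_CUBIC)
cv2.imwrite('pics/ins.png',a);cv2.imwrite('pics/jigc.png',b);print(x0,y0,b.shape)
```

```text
insert_grip []
insert_foot []
[285.1, 244.3] 0.75
215 194 (597, 475, 3)
```

View pics/ins.png

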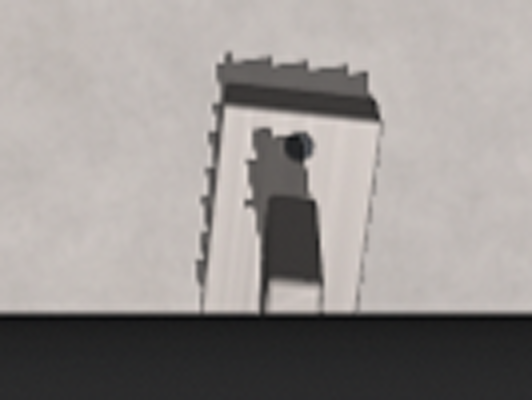

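View pics/jigc.png

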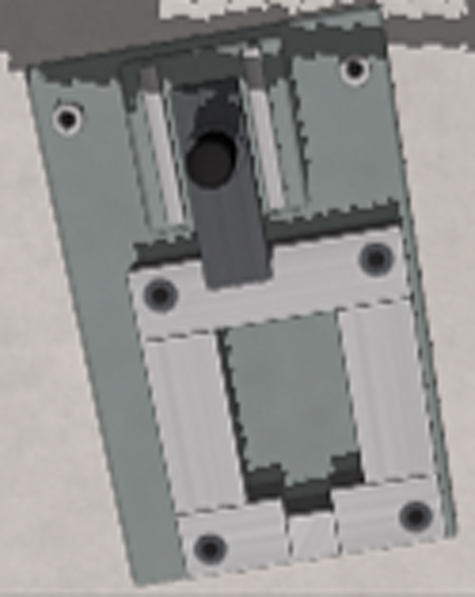

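```bash
cat > m.py <<'E'
from h import *
np.set_printoptions(precision=4,suppress=True)
c=np.load('w1.npz'); f=lambda q,z:ray(c,np.array(q)/3.8+[210,115]-.37,z)[:2]
s=[f(q,.024) for q in [(160,295),(376,259),(416,516),(210,549)]]
ya=[np.arctan2(*(b-a)[::-1]) for a,b in [(s[0],s[3]),(s[1],s[2])]]+[np.arctan2(-(b-a)[0],(b-a)[1]) for a,b in [(s[0],s[1]),(s[3],s[2])]]
print('screws',np.array(s),'mean',np.mean(s,0),'yaws',np.array(ya))
y=np.mean(ya); J=np.array([[np.cos(y),-np.sin(y)],[np.sin(y),np.cos(y)]])
loc=lambda p:J.T@(p-np.mean(s,0))*1000
print('scr loc',[loc(p) for p in s])
for n,q,z in [('pk-x-y',(217,330),.024),('pk-x+y',(337,308),.024),('pk+x+y',(362,480),.024),('pk+x-y',(245,503),.024),('kw-y',(290,515),.024),('kw+y',(330,508),.024),('plate-x-y',(130,270),.024),('plate-x+y',(402,228),.024),('knobtop',(211,158),.064),('base-x-y',(30,68),.008),('base-x+y',(382,12),.008),('base+x-y',(138,583),.008),('base+x+y',(455,535),.008)]:
    print(n,f(q,z),loc(f(q,z)))
c=np.load('w2.npz'); g=lambda q,z:ray(c,np.array(q)/4+[215,194]-.37,z)[:2]
A,B,C,D=[g(q,.018) for q in [(225,103),(380,122),(203,312),(358,312)]]
print('ins',A,B,np.linalg.norm(A-B),'yaws',np.arctan2(*(C-A)[::-1]),np.arctan2(*(D-B)[::-1]),np.arctan2(-(A-B)[0],(A-B)[1]))
yi=np.mean([np.arctan2(*(C-A)[::-1]),np.arctan2(*(D-B)[::-1]),np.arctan2(-(A-B)[0],(A-B)[1])]);
print('-edge mid->centre',(A+B)/2+.025*np.array([np.cos(yi),np.sin(yi)]),yi)
E1,E2=g((270,196),.062),g((316,200),.062); print('bar',(E1+E2)/2,np.linalg.norm(E1-E2),(E1+E2)/2+.008*np.array([np.cos(yi),np.sin(yi)]))
E
python3 m.py
```

```text
screws [[0.542  0.0888]
 [0.5207 0.1449]
 [0.5915 0.1719]
 [0.613  0.1158]] mean [0.5668 0.1303] yaws [0.3633 0.365  0.363  0.3652]
scr loc [array([-37.9767, -29.9932]), array([-37.9085,  29.9911]), array([37.9102, 30.0596]), array([ 37.975 , -30.0575])]
pk-x-y [0.5487 0.1059] [-25.6295 -16.3417]
pk-x+y [0.5361 0.1372] [-26.1966  17.3498]
pk+x+y [0.5838 0.1545] [24.5001 16.46  ]
pk+x-y [0.5971 0.1231] [ 25.7596 -17.6153]
kw-y [0.5982 0.1364] [31.5337 -5.5293]
kw+y [0.5939 0.1472] [31.3513  6.1233]
plate-x-y [0.5367 0.0796] [-46.2017 -36.7447]
plate-x+y [0.511 0.15 ] [-45.1437  38.2202]
knobtop [0.4979 0.097 ] [-76.227   -6.6038]
base-x-y [0.4898 0.0421] [-103.4109  -55.0787]
base-x+y [0.4565 0.1338] [-101.8567   42.4704]
base+x-y [0.6349 0.0967] [ 51.6374 -55.6748]
base+x+y [0.601  0.1877] [52.3443 41.3878]
ins [ 0.5527 -0.2585] [ 0.5612 -0.2289] 0.030893246942244313 yaws -0.2635407213956518 -0.24550828443867978 2.8610515056140633
-edge mid->centre [ 0.5746 -0.226 ] 0.7840008332599107
bar [ 0.5584 -0.2463] 0.007749756684510566 [ 0.5641 -0.2407]
```

```bash
cat >> m.py <<'E'
print('---')
for q,z in [((265,198),.018),((318,200),.018),((263,283),.062),((322,283),.062)]: print(g(q,z))
plan([.5815,-.2505,.30],np.pi-.265)
E
python3 m.py | sed -n '/---/,$p'
```

```text
---
[ 0.5735 -0.2538]
[ 0.5755 -0.2434]
[ 0.5728 -0.2537]
[ 0.5743 -0.2437]
[[[-3.43,0.4,0.76],[0.0,0.2,6.4]]]
```

>>> {"fn": "servo_tool", "kwargs": {"series": [[[-1.7,0.2,0.4],[0,0,3.2]],[[-1.7,0.3,0.4],[0,0,3.2]],[[0,0,3],[0,0,0]],[[0,0,3],[0,0,0]],[[0,0,2],[0,0,0]],[[0,0,0.9],[0,0,0]],[[0,0,0],[0,0,0]],[[0,0,0],[0,0,0]]]}}

```text
time_s: 5.45
eef_pos: [0.581, -0.2507, 0.2094]
tool_rot: [-3.142, 0.002, 2.876]
force: [0.0, 0.3, -0.3]
width: 0.0868
gripper_force: 0.0
```

>>> {"fn": "servo_tool", "kwargs": {"series": [[[0,0,0],[0,0,0]],[[0,0,0],[0,0,0]],[[0,0,0],[0,0,0]],[[0,0,0],[0,0,0]],[[0,0,0],[0,0,0]],[[0,0,0],[0,0,0]],[[0,0,0],[0,0,0]],[[0,0,0],[0,0,0]]], "claw": 0, "force": 25}}

```text
time_s: 6.25
eef_pos: [0.5804, -0.2504, 0.2077]
tool_rot: [-3.142, -0.0, 2.876]
force: [0.4, 0.0, -0.5]
width: 0.0311
gripper_force: 0.0
```

>>> {"fn": "servo_tool", "kwargs": {"series": [[[0,0,-3],[0,0,0]],[[0,0,-4.5],[0,0,0]],[[0,0,-4.5],[0,0,0]],[[0,0,0],[0,0,0]],[[0,0,0],[0,0,0]]]}}

```text
time_s: 6.75
eef_pos: [0.5806, -0.2506, 0.3288]
tool_rot: [3.141, 0.002, 2.876]
force: [-0.1, -0.4, -1.0]
width: 0.0012
gripper_force: 0.0
```

Run:
```python
from h import *
s=bot.state(); print(s['eef_pos'],s['tool_rot'],s['width'],s['gripper_force'],s['q'],s['force'])
c=cap('side'); r=[(d['pixel'],d['score'],ray(c,d['pixel'],.16)) for d in bot.place_of('insert_grip','side')]; print(r)
# place: pocket (0.5668,0.1303) yaw .364 ; stop at 0.1 m above
plan([.5665,.130,.32],.364+np.pi)
```

```text
[ 0.58057982 -0.25058283  0.32879737] [3.14122635e+00 2.26833928e-03 2.87567976e+00] 0.0012119867187499356 0.0 [-0.21533354  0.41102192  0.71683483  1.63605903 -0.28635292  1.20008518
  1.86930201] [-0.09414296 -0.3533888  -0.96816348]
[([260.4, 315.4], 0.8, array([ 0.58962946, -0.3451647 ,  0.16      ])), ([342.6, 304.0], 0.38, array([ 0.71288225, -0.32054944,  0.16      ]))]
[[[1.41,4.54,0.09],[0.0,-0.0,-4.5]],[[1.05,4.64,0.08],[0.0,-0.0,-4.5]],[[0.69,4.7,0.09],[0.0,-0.0,-4.5]],[[0.31,4.74,0.09],[0.0,-0.0,-4.5]],[[-0.06,4.76,0.08],[0.0,-0.0,-4.5]],[[-0.43,4.73,0.09],[0.0,-0.0,-4.5]],[[-0.8,4.69,0.08],[0.0,-0.0,-4.5]],[[-1.17,4.6,0.09],[0.1,-0.1,-4.6]]]
```

I lifted before the fingers, which move at about 70 mm/s, had closed. I'll reopen them partway and go back down.

>>> {"fn": "servo_tool", "kwargs": {"series": [[[0,0,0],[0,0,0]],[[0,0,0],[0,0,0]],[[0,0,0],[0,0,0]],[[0,0,0],[0,0,0]],[[0,0,0],[0,0,0]],[[0,0,0],[0,0,0]],[[0,0,0],[0,0,0]]], "claw": 0.55}}

```text
time_s: 7.55
eef_pos: [0.5804, -0.2505, 0.3278]
tool_rot: [-3.142, 0.0, 2.875]
force: [0.5, -0.4, 0.4]
width: 0.0451
gripper_force: 0.0
```

Run:
```python
from h import *
print(bot.state()['width'])
c=cap('side'); print([(d['pixel'],d['score'],ray(c,d['pixel'],.04)) for d in bot.place_of('insert_grip','side')])
```

```text
0.045096601262690036
[([261.2, 314.9], 0.81, array([ 0.58420299, -0.25038501,  0.04      ]))]
```

Insert is undisturbed and upright.

>>> {"fn": "servo_tool", "kwargs": {"series": [[[0,0,4],[0,0,0]],[[0,0,4],[0,0,0]],[[0,0,3],[0,0,0]],[[0,0,1],[0,0,0]],[[0,0,0],[0,0,0]]]}}

```text
time_s: 8.15
eef_pos: [0.5801, -0.2503, 0.2068]
tool_rot: [-3.141, -0.002, 2.876]
force: [0.7, 0.8, -0.2]
width: 0.0481
gripper_force: 0.0
```

>>> {"fn": "servo_tool", "kwargs": {"series": [[[0,0,0],[0,0,0]],[[0,0,0],[0,0,0]],[[0,0,0],[0,0,0]],[[0,0,0],[0,0,0]],[[0,0,0],[0,0,0]],[[0,0,0],[0,0,0]],[[0,0,0],[0,0,0]],[[0,0,0],[0,0,0]]], "claw": 0, "force": 25}}

```text
time_s: 8.95
eef_pos: [0.5804, -0.2505, 0.208]
tool_rot: [3.142, 0.0, 2.876]
force: [-0.4, 0.8, 2.7]
width: 0.0093
gripper_force: 25.0
```

>>> {"fn": "servo_tool", "kwargs": {"series": [[[0,0,-2],[0,0,0]],[[0,0,-4],[0,0,0]],[[0,0,-4],[0,0,0]],[[0,0,0],[0,0,0]],[[0,0,0],[0,0,0]]]}}

```text
time_s: 9.45
eef_pos: [0.5805, -0.2504, 0.3082]
tool_rot: [3.141, 0.001, 2.876]
force: [-0.4, 1.1, -2.8]
width: 0.0102
gripper_force: 25.0
```

Run:
```python
from h import *
s=bot.state(); print(s['eef_pos'],s['tool_rot'],s['width'],s['gripper_force'],s['force'])
plan([.5665,.130,.31],.364+np.pi)
```

```text
[ 0.58045975 -0.25038909  0.30822455] [3.14118137e+00 1.30097989e-03 2.87576226e+00] 0.010205077896689197 24.988947585225105 [-0.43748806  1.11777618 -2.83135204]
[[[1.42,4.54,-0.02],[-0.0,0.0,-4.5]],[[1.05,4.64,-0.02],[-0.0,0.0,-4.5]],[[0.69,4.71,-0.03],[-0.0,0.0,-4.5]],[[0.32,4.75,-0.02],[-0.0,0.0,-4.5]],[[-0.05,4.75,-0.02],[-0.0,0.0,-4.5]],[[-0.43,4.74,-0.02],[-0.0,0.0,-4.5]],[[-0.8,4.69,-0.03],[-0.0,0.0,-4.5]],[[-1.17,4.62,-0.02],[-0.0,0.1,-4.6]]]
```

>>> {"fn": "servo_tool", "kwargs": {"series": [[[1.4,4.5,0],[0,0,-4.5]],[[1.1,4.6,0],[0,0,-4.5]],[[0.7,4.7,0],[0,0,-4.5]],[[0.3,4.8,0],[0,0,-4.5]],[[-0.1,4.8,0],[0,0,-4.5]],[[-0.4,4.7,0],[0,0,-4.5]],[[-0.8,4.7,0],[0,0,-4.5]],[[-1.2,4.6,0],[0,0,-4.6]]]}}

```text
time_s: 10.25
eef_pos: [0.5656, 0.1317, 0.306]
tool_rot: [3.141, -0.003, -2.774]
force: [0.2, -0.8, -2.4]
width: 0.0098
gripper_force: 25.0
```

>>> {"fn": "servo_tool", "kwargs": {"series": [[[0,0,2],[0,0,0]],[[0,0,2],[0,0,0]],[[0,0,0],[0,0,0]],[[0,0,0],[0,0,0]]]}}

```text
time_s: 10.65
eef_pos: [0.5663, 0.1294, 0.2668]
tool_rot: [-3.141, -0.003, -2.778]
force: [0.4, 0.3, -1.1]
width: 0.0097
gripper_force: 25.0
```

Run:
```python
from h import *
s=bot.state(); print(s['eef_pos'],s['tool_rot'],s['width'],s['gripper_force'],s['force'])
c=cap('wrist','w3.png'); np.savez('w3.npz',**c)
plan([.5665,.130,.245],.364+np.pi)
```

```text
[0.56628444 0.12936824 0.26678465] [-3.14130310e+00 -2.66635984e-03 -2.77811645e+00] 0.009672740822109472 24.988707681186497 [ 0.36766457  0.31601353 -1.10715476]
[[[-0.0,0.07,2.27],[-0.0,-0.0,-0.0]]]
```

View pics/w3.png

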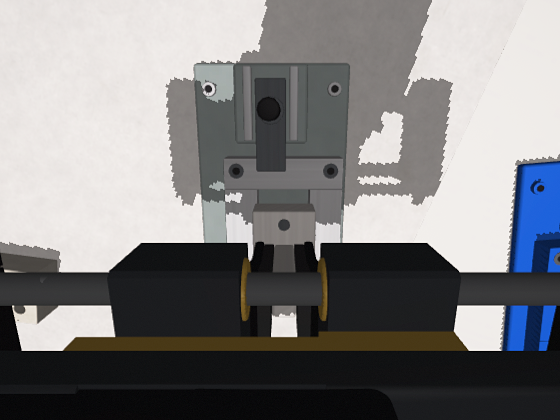

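```bash
python3 -c "
from h import *
w=np.load('w3.npz')['color']
cv2.imwrite('pics/c3.png',cv2.resize(w[155:245,220:350,::-1],None,fx=6,fy=6,interpolation=cv2.INTER_CUBIC))"
```

```text
(no output)
```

View pics/c3.png

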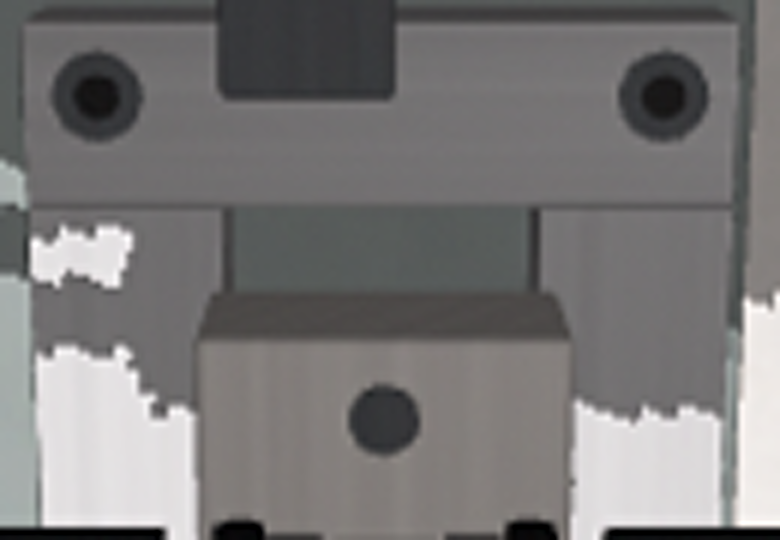

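Run:
```python
from h import *
np.set_printoptions(precision=2,suppress=True)
c=np.load('w3.npz'); s=bot.state(); M=R.from_euler('xyz',s['tool_rot']).as_matrix()
p=np.array(s['eef_pos']); print(p,s['tool_rot'],c['origin'],c['attitude'])
y=s['tool_rot'][2]+np.pi; J=np.array([[np.cos(y),-np.sin(y)],[np.sin(y),np.cos(y)]])
f=lambda q,z:J.T@(ray(c,np.array(q)/6+[220,155]-.42,z)-p)[:2]*1000
zi=p[2]-.2075
S=[f(q,.024) for q in[(97,97),(664,97)]];print('screws',S,'pocket ctr',np.mean(S,0)+[37.95,0],'yaw',np.arctan2(-(S[1]-S[0])[0],(S[1]-S[0])[1]))
P=[f(q,.024) for q in[(222,206),(542,206)]];print('rim',P,'ctr',np.mean(P,0)+[26,0])
for z,q in [(zi+.018,[(198,338),(572,338)]),(zi,[(212,294),(557,294)])]:
    I=[f(a,z) for a in q];print('ins',I,'ctr',np.mean(I,0)+[25,0])
print('knob',f((49*6-5,-46*6),.064))
```

```text
[0.57 0.13 0.27] [-3.14 -0.   -2.78] [0.5  0.11 0.25] [2.89 0.   1.93]
screws [array([-37.44, -29.15]), array([-37.43,  30.77])] pocket ctr [0.51 0.81] yaw -0.0001097443970881392
rim [array([-25.72, -16.16]), array([-25.72,  18.1 ])] ctr [0.28 0.97]
ins [array([-25.35, -14.07]), array([-25.35,  16.71])] ctr [-0.35  1.32]
ins [array([-24.74, -14.37]), array([-24.74,  16.89])] ctr [0.26 1.26]
knob [-74.28  -6.64]
```

>>> {"fn": "servo_tool", "kwargs": {"series": [[[-0.04,-0.04,1.5],[0,0,0]],[[0,0,1.2],[0,0,0]],[[0,0,0.5],[0,0,0]],[[0,0,0.2],[0,0,0]],[[0,0,0.2],[0,0,0]],[[0,0,0.2],[0,0,0]],[[0,0,0],[0,0,0]],[[0,0,0],[0,0,0]]]}}

```text
time_s: 11.5
eef_pos: [0.5672, 0.1295, 0.2299]
tool_rot: [-3.142, 0.0, -2.778]
force: [-1.5, -0.9, -2.2]
width: 0.0099
gripper_force: 25.0
```

>>> {"fn": "servo_tool", "kwargs": {"series": [[[0,0,0.2],[0,0,0]],[[0,0,0],[0,0,0]],[[0,0,0],[0,0,0]]]}}

```text
time_s: 11.8
eef_pos: [0.5672, 0.1295, 0.2277]
tool_rot: [-3.142, 0.0, -2.778]
force: [1.0, 0.1, -2.2]
width: 0.0096
gripper_force: 25.0
```

>>> {"fn": "servo_tool", "kwargs": {"series": [[[0,0,0.1],[0,0,0]],[[0,0,0],[0,0,0]],[[0,0,0],[0,0,0]]]}}

```text
time_s: 12.1
eef_pos: [0.5672, 0.1295, 0.2267]
tool_rot: [-3.142, -0.0, -2.778]
force: [-0.1, -0.2, -1.0]
width: 0.0097
gripper_force: 25.0
```

>>> {"fn": "servo_tool", "kwargs": {"series": [[[0,0,0.2],[0,0,0]],[[0,0,0.2],[0,0,0]],[[0,0,0],[0,0,0]],[[0,0,0],[0,0,0]]]}}

```text
time_s: 12.5
eef_pos: [0.5672, 0.1296, 0.2227]
tool_rot: [-3.142, -0.0, -2.778]
force: [-0.1, 0.5, -2.1]
width: 0.0101
gripper_force: 25.0
```

>>> {"fn": "servo_tool", "kwargs": {"series": [[[0,0,0.2],[0,0,0]],[[0,0,0.2],[0,0,0]],[[0,0,0.1],[0,0,0]],[[0,0,0],[0,0,0]],[[0,0,0],[0,0,0]]]}}

```text
time_s: 13.0
eef_pos: [0.5672, 0.1295, 0.2177]
tool_rot: [-3.142, -0.0, -2.778]
force: [-1.0, -0.8, -2.4]
width: 0.0098
gripper_force: 25.0
```

>>> {"fn": "servo_tool", "kwargs": {"series": [[[0,0,0.1],[0,0,0]],[[0,0,0],[0,0,0]],[[0,0,0],[0,0,0]]]}}

```text
time_s: 13.3
eef_pos: [0.5672, 0.1296, 0.2167]
tool_rot: [-3.142, -0.0, -2.777]
force: [-1.3, -0.2, -2.0]
width: 0.01
gripper_force: 25.0
```

>>> {"fn": "servo_tool", "kwargs": {"series": [[[0,0,0.1],[0,0,0]],[[0,0,0],[0,0,0]],[[0,0,0],[0,0,0]]]}}

```text
time_s: 13.6
eef_pos: [0.5672, 0.1295, 0.2159]
tool_rot: [3.142, 0.0, -2.778]
force: [-1.8, -1.1, 2.0]
width: 0.0096
gripper_force: 25.0
```

>>> {"fn": "servo_tool", "kwargs": {"series": [[[0,0,0.05],[0,0,0]],[[0,0,0],[0,0,0]],[[0,0,0],[0,0,0]]]}}

```text
time_s: 13.9
eef_pos: [0.5673, 0.1294, 0.2159]
tool_rot: [3.141, 0.0, -2.778]
force: [-4.2, -2.2, 9.4]
width: 0.0101
gripper_force: 25.0
```

>>> {"fn": "servo_tool", "kwargs": {"series": [[[0,0,0],[0,0,0]],[[0,0,0],[0,0,0]],[[0,0,0],[0,0,0]],[[0,0,0],[0,0,0]],[[0,0,0],[0,0,0]]], "claw": 0.4}}

```text
time_s: 14.4
eef_pos: [0.5673, 0.1295, 0.2152]
tool_rot: [-3.141, 0.0, -2.778]
force: [-0.4, -0.2, 0.5]
width: 0.0338
gripper_force: 0.0
```

>>> {"fn": "servo_tool", "kwargs": {"series": [[[0,0,-2],[0,0,0]],[[0,0,-3],[0,0,0]],[[0,0,-4],[0,0,0]],[[3.5,-0.3,-1],[0,0,0]],[[3.9,-0.4,0],[0,0,0]],[[0,0,0],[0,0,0]],[[0,0,0],[0,0,0]]]}}

```text
time_s: 15.1
eef_pos: [0.5002, 0.0965, 0.3156]
tool_rot: [3.141, 0.001, -2.778]
force: [1.1, -0.0, 0.2]
width: 0.0349
gripper_force: 0.0
```

Run:
```python
from h import *
s=bot.state(); print(s['eef_pos'],s['width'],s['force'])
c=cap('wrist'); np.savez('w4.npz',**c); c2=cap('side')
for n in('wrist','side'):
  k=c if n=='wrist' else c2
  for t,z in dict(latch_knob=.056,insert_grip=.048,insert_foot=.008).items():
    print(n,t,[(np.round(d['pixel']),round(d['score'],2),ray(k,d['pixel'],z)[:2].round(4)) for d in bot.place_of(t,n)])
a=c['color'][:,:,::-1][:350]; b=cv2.resize(c2['color'][180:240,205:305,::-1],None,fx=4,fy=4,interpolation=cv2.INTER_CUBIC)
v=np.zeros((600,560,3),np.uint8);v[:350]=a;v[355:595,:400]=b;cv2.imwrite('pics/w4.png',v)
y=.3635; print(np.array([.5663,.1294])+np.array([[np.cos(y),-np.sin(y)],[np.sin(y),np.cos(y)]])@[-.0743,-.0066])
```

```text
[0.50017096 0.0964581  0.31563872] 0.03492001077683013 [ 1.13321352 -0.00689849  0.19787144]
wrist latch_knob []
wrist insert_grip [(array([295., 308.]), 0.91, array([0.5674, 0.1328]))]
wrist insert_foot [(array([291., 287.]), 0.61, array([0.5702, 0.1318]))]
side latch_knob [(array([235., 200.]), 0.53, array([0.4992, 0.0922]))]
side insert_grip [(array([265., 194.]), 0.67, array([0.5731, 0.1344]))]
side insert_foot [(array([264., 210.]), 0.52, array([0.5695, 0.1211]))]
[0.49920152 0.09681406]
```

View pics/w4.png

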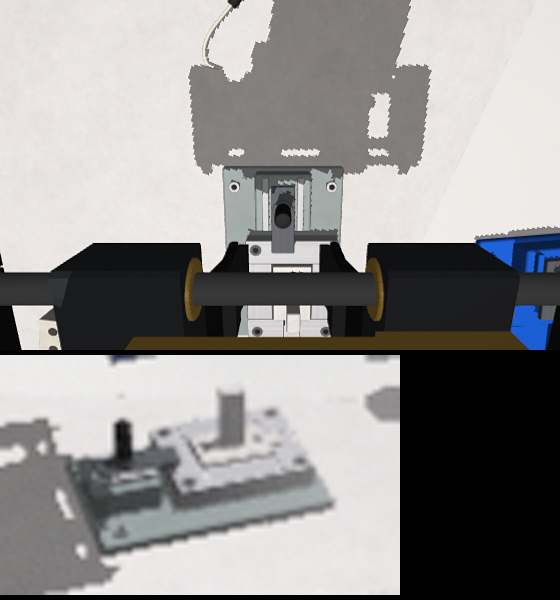

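>>> {"fn": "servo_tool", "kwargs": {"series": [[[0,0,3],[0,0,0]],[[0,0,3],[0,0,0]],[[0,0,2],[0,0,0]],[[0,0,1.3],[0,0,0]],[[0,0,0],[0,0,0]],[[0,0,0],[0,0,0]]]}}

```text
time_s: 16.1
eef_pos: [0.501, 0.0966, 0.2228]
tool_rot: [-3.141, 0.0, -2.778]
force: [0.1, 0.7, -0.5]
width: 0.0343
gripper_force: 0.0
```

>>> {"fn": "servo_tool", "kwargs": {"series": [[[0,0,0],[0,0,0]],[[0,0,0],[0,0,0]],[[0,0,0],[0,0,0]],[[0,0,0],[0,0,0]],[[0,0,0],[0,0,0]],[[0,0,0],[0,0,0]]], "claw": 0, "force": 12}}

```text
time_s: 16.7
eef_pos: [0.5009, 0.0962, 0.2227]
tool_rot: [-3.141, 0.001, -2.778]
force: [0.7, -3.9, 5.1]
width: 0.0116
gripper_force: 12.0
```

>>> {"fn": "servo_tool", "kwargs": {"series": [[[-0.3,0,0],[0,0,0]],[[-0.4,0,0],[0,0,0]],[[-0.4,0,0],[0,0,0]],[[-0.3,0,0],[0,0,0]],[[-0.2,0,0],[0,0,0]],[[0,0,0],[0,0,0]],[[0,0,0],[0,0,0]]]}}

```text
time_s: 17.4
eef_pos: [0.516, 0.1019, 0.2227]
tool_rot: [-3.141, 0.001, -2.778]
force: [0.9, -3.4, 5.0]
width: 0.0114
gripper_force: 12.0
```

>>> {"fn": "servo_tool", "kwargs": {"series": [[[-0.1,0,0],[0,0,0]],[[-0.1,0,0],[0,0,0]],[[0,0,0],[0,0,0]],[[0,0,0],[0,0,0]]]}}

```text
time_s: 17.8
eef_pos: [0.5177, 0.1026, 0.2227]
tool_rot: [-3.141, 0.0, -2.778]
force: [-0.4, -3.8, 6.0]
width: 0.0118
gripper_force: 12.0
```

>>> {"fn": "servo_tool", "kwargs": {"series": [[[-0.1,0,0],[0,0,0]],[[-0.1,0,0],[0,0,0]],[[0,0,0],[0,0,0]],[[0,0,0],[0,0,0]]]}}

```text
time_s: 18.2
eef_pos: [0.5195, 0.1033, 0.2226]
tool_rot: [-3.141, 0.0, -2.778]
force: [-0.8, -3.6, 6.1]
width: 0.0114
gripper_force: 12.0
```

>>> {"fn": "servo_tool", "kwargs": {"series": [[[-0.1,0,0],[0,0,0]],[[0,0,0],[0,0,0]],[[0,0,0],[0,0,0]]]}}

```text
time_s: 18.5
eef_pos: [0.52, 0.1034, 0.2226]
tool_rot: [-3.141, -0.001, -2.778]
force: [-4.1, -5.6, 9.9]
width: 0.0117
gripper_force: 12.0
```

>>> {"fn": "servo_tool", "kwargs": {"series": [[[-0.1,0,0],[0,0,0]],[[0,0,0],[0,0,0]],[[0,0,0],[0,0,0]]]}}

```text
time_s: 18.8
eef_pos: [0.5205, 0.1035, 0.2224]
tool_rot: [3.142, -0.003, -2.778]
force: [-6.2, -6.6, 12.0]
width: 0.0117
gripper_force: 12.0
```

>>> {"fn": "servo_tool", "kwargs": {"series": [[[0,0,0],[0,0,0]],[[0,0,0],[0,0,0]],[[0,0,0],[0,0,0]],[[0,0,0],[0,0,0]],[[0,0,0],[0,0,0]]], "claw": 0.45}}

```text
time_s: 19.3
eef_pos: [0.5211, 0.1046, 0.2222]
tool_rot: [3.142, -0.0, -2.777]
force: [-0.5, -0.2, 0.3]
width: 0.0372
gripper_force: 0.0
```

>>> {"fn": "servo_tool", "kwargs": {"series": [[[0,0,-2],[0,0,0]],[[0,0,-4],[0,0,0]],[[0,0,-4],[0,0,0]],[[0,0,-4],[0,0,0]],[[4,0,0],[0,0,0]],[[0,0,0],[0,0,0]],[[0,0,0],[0,0,0]]]}}

```text
time_s: 20.0
eef_pos: [0.4833, 0.0901, 0.3625]
tool_rot: [3.141, 0.001, -2.777]
force: [-0.5, 0.4, -0.2]
width: 0.0388
gripper_force: 0.0
```

Run:
```python
from h import *
s=bot.state(); print(s['eef_pos'],s['width'],s['force'])
c=cap('wrist'); c2=cap('side')
a=cv2.resize(c['color'][140:350,180:390,::-1],None,fx=2.8,fy=2.8,interpolation=cv2.INTER_CUBIC)[:600]
cv2.imwrite('pics/w5.png',a); print(a.shape); np.savez('w5.npz',**c)
```

```text
[0.48328145 0.0900612  0.36245455] 0.038813707207372865 [-0.53272056  0.37498433 -0.17794478]
(588, 588, 3)
```

View pics/w5.png

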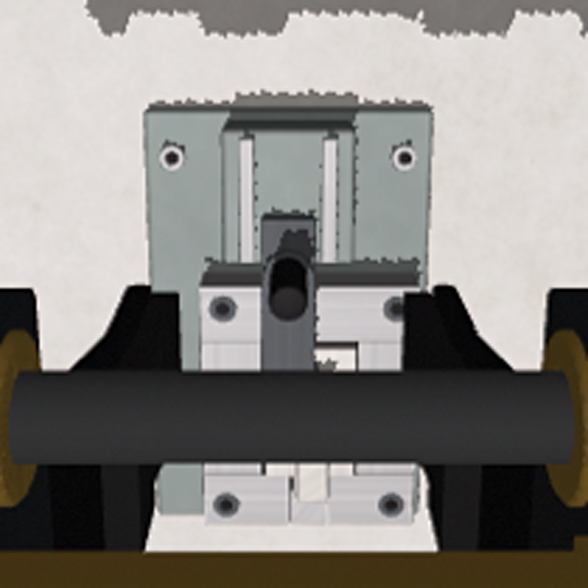

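Run:
```python
from h import *
c=np.load('w5.npz'); y=.3635; J=np.array([[np.cos(y),-np.sin(y)],[np.sin(y),np.cos(y)]])
f=lambda q,z:J.T@ray(c,np.array(q)/2.8+[180,140]-.32,z)[:2]*1000
s=[f(q,.024) for q in[(222,308),(396,308),(391,505),(227,505)]]; m=np.mean(s,0)
print([(p-m).round(1) for p in s],'knob',(f((289,303),.064)-m).round(1),'tongue rear',(f((288,216),.0335)-m).round(1))
```

```text
[array([-38.1, -30.1]), array([-38.1,  29.7]), array([38.1, 30. ]), array([ 38.1, -29.6])] knob [-55.3  -7. ] tongue rear [-73.7  -7.4]
```

```bash
python3 -c "
from cell import bot
print(bot.finish_job())"
```

```text
the job is handed in; nothing more can be done
None
```

The insert is fully home in the grey jig's pocket, key in keyway, and the latch is pushed in to its stop over the insert's edge; I let go and handed the job in at about 20 s. It dropped in on the first try without shuffling, no other object was touched, and my first grasp closed on air without disturbing the insert.

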